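# Load the paint shaker rack and pin its bar

## Task

Load the shaker rack: draw the headed steel pin out of the fork and park it upright, fully down, in the hole of the wooden stand; then swing the retaining bar fully open and stand every white paint bottle that is on the table upright and fully down in the pocket bored to its size, in pocket order from 1 (smallest, at the hinge end) to 4, leaving a pocket empty if its bottle is missing. Then swing the bar closed against its stop over them, and last push the pin back down through fork and lug until its collar sits flush on the fork, leaving everything else on the bench where it is.

Things in the scene. Friction and masses are not known exactly. Their poses are not given: they have to be found in the camera images.
- rack: fixed shaker rack; origin under the middle of its base, 100 (x) x 400 (y) x 10 mm. On it a block 90 x 252 mm, top 45 mm above the table, with four round pockets in a row along y, one to four raised dots before each: pocket 1 at the +y (hinge) end, 4 at the -y end. Hinge post at the +y end carries the bar; fork column, 122 mm high, at the -y end
- pocket1 (a point): centre of the floor of pocket 1 (bore 44 mm), 10 mm above the table; the chamfered mouth is 35 mm higher, the bore 6 mm wider than bottle 1. Axes as the rack's: z up, y towards the hinge
- pocket2 (a point): centre of the floor of pocket 2 (bore 51 mm), 10 mm above the table; the chamfered mouth is 35 mm higher, the bore 6 mm wider than bottle 2. Axes as the rack's: z up, y towards the hinge
- pocket3 (a point): centre of the floor of pocket 3 (bore 58 mm), 10 mm above the table; the chamfered mouth is 35 mm higher, the bore 6 mm wider than bottle 3. Axes as the rack's: z up, y towards the hinge
- pocket4 (a point): centre of the floor of pocket 4 (bore 65 mm), 10 mm above the table; the chamfered mouth is 35 mm higher, the bore 6 mm wider than bottle 4. Axes as the rack's: z up, y towards the hinge
- bar (a joint): level retaining bar on a vertical hinge: 0 = closed on its stop, lug (15 mm hole) between the fork's cheeks, holes in line; opens anticlockwise from above, away from the robot (rack's +x), to its stop at 1.65 rad; starts closed and pinned. 26 mm wide, 102 to 110 mm above the table, 12 mm over seated caps; stays where left (1.5 N at the knob moves it)
- bar_hinge (a point): point on the hinge axis of the bar, at the height of the bar's top face, 110 mm above the table
- bar_knob (a point): middle of the top of the bar's round upright knob, 18 mm in diameter, 45 mm high (110 to 155 mm above the table), 110 mm from the hinge axis; moves with the bar
- fork_top (a point): centre of the fork's vertical hole at the top face of the upper cheek, 122 mm above the table; z up. Two level cheeks, at 90-98 and 114-122 mm, holes 15 mm wide, chamfered. Below them, 82 mm above the table, a spring plunger bears on the pin's side, so the last 10 mm of its travel needs a push (the first 10 mm out a pull) of a few newtons
- stand: fixed wooden block 60 x 60 x 55 mm with a chamfered vertical 16 mm hole through its middle, empty at the start; origin under its middle
- stand_top (a point): centre of the mouth of the stand's hole, 55 mm above the table
- pin: headed steel pin, 100 g, upright: shank 12 mm in diameter and 50 mm long with a tapered tip, then a collar 28 mm wide and 5 mm thick, then a round grip 18 mm in diameter and 40 mm high; origin at the tip, z along the pin towards the grip; whole length 95 mm. Starts home in the fork; parked, its collar rests on top of the stand
- pin_seat (a point): centre of the underside of the pin's collar, 50 mm above the tip along the pin; home when it lies on the top face of the fork (point fork_top)
- bottle1: closed white round paint bottle with a grey cap, 80 mm high, body 38 mm in diameter and 48 mm high, cap 26 mm in diameter from 48 mm (shoulder to 52 mm) to 80 mm, about 80 g, heavy at the foot; origin under its middle, z up; belongs in pocket 1. May be absent
- bottle2: closed white round paint bottle with a grey cap, 80 mm high, body 45 mm in diameter and 48 mm high, cap 33 mm in diameter from 48 mm (shoulder to 52 mm) to 80 mm, about 120 g, heavy at the foot; origin under its middle, z up; belongs in pocket 2. May be absent
- bottle3: closed white round paint bottle with a grey cap, 80 mm high, body 52 mm in diameter and 48 mm high, cap 40 mm in diameter from 48 mm (shoulder to 52 mm) to 80 mm, about 160 g, heavy at the foot; origin under its middle, z up; belongs in pocket 3. May be absent
- bottle4: closed white round paint bottle with a grey cap, 80 mm high, body 59 mm in diameter and 48 mm high, cap 47 mm in diameter from 48 mm (shoulder to 52 mm) to 80 mm, about 200 g, heavy at the foot; origin under its middle, z up; belongs in pocket 4. May be absent
- tape: roll of masking tape, 100 mm across, 25 mm high; a bystander, to be left alone
- cup: open blue mixing cup, 68 mm across the rim, 70 mm high; a bystander, to be left alone
- wood_block: wooden block 50 x 90 x 40 mm; a bystander, to be left alone
- sanding_block: dark rubber sanding block 70 x 110 x 30 mm; a bystander, to be left alone
- tin: steel tin, 72 mm across, 60 mm high; a bystander, to be left alone
- brush: brush lying flat, handle along its x; a bystander, to be left alone
- airbrush: airbrush lying on a small rubber pad, 150 mm long, under 20 mm high; a bystander, to be left alone
Things that resemble listed ones, but are neither listed nor needed, are in the scene too. What is shaped like the stand but yellow is not meant.

How it is judged (in metres and radians):
On the way, in this order (a step that is already met when the one before it is completed fails the run):
1. the pin is parked upright in the stand, collar down on it (horizontal distance between pin_seat and stand_top below 0.006 m and z of pin_seat in the frame of stand_top below 0.004 m and angle between pin's own z axis and vertical below 0.15 rad), for 0.2 s.
2. the retaining bar is swung open, past 1.2 rad (value of joint bar above 1.2 rad), for 0.2 s.
3. bottle 1 (if present) stands on the floor of pocket 1 (distance between bottle1 and pocket1 below 0.007 m and angle between bottle1's own z axis and vertical below 0.12 rad), for 0.2 s.
4. bottle 2 (if present) stands on the floor of pocket 2 (distance between bottle2 and pocket2 below 0.007 m and angle between bottle2's own z axis and vertical below 0.12 rad), for 0.2 s.
5. bottle 3 (if present) stands on the floor of pocket 3 (distance between bottle3 and pocket3 below 0.007 m and angle between bottle3's own z axis and vertical below 0.12 rad), for 0.2 s.
6. bottle 4 (if present) stands on the floor of pocket 4 (distance between bottle4 and pocket4 below 0.007 m and angle between bottle4's own z axis and vertical below 0.12 rad), for 0.2 s.
7. the bar is closed to its stop (value of joint bar below 0.06 rad), for 0.2 s.
8. the pin is through cheek, lug and cheek, its collar down on the fork (value of joint bar below 0.06 rad and horizontal distance between pin_seat and fork_top below 0.005 m and z of pin_seat in the frame of fork_top between -0.004 and 0.003 m and angle between pin's own z axis and vertical below 0.12 rad), for 0.2 s.
At the end, for the whole second after the job is handed in: Each present bottle upright (within 0.12 rad) with its foot within 7 mm of the floor centre of its own pocket; bar within 0.06 rad of closed; pin upright in the fork, collar within 3 mm of the fork's top face and 5 mm of its hole's centre; all at rest and released (all of step 3 and all of step 4 and all of step 5 and all of step 6 and all of step 8 and linear speed of each of pin, bottle1, bottle2, bottle3, bottle4 below 0.02 m/s); the robot touches nothing.
It fails at once if a bystander is pushed more than 5 cm from its place (distance of any of tape, cup, wood_block, sanding_block, tin, brush, airbrush from where it was at the start of the episode above 0.05 m).
Of bottle1, bottle2, bottle3, bottle4 only 2 to 4 are there at a start; the rules pass over those that are not, and their reading is None.
At some moment in a run one of bottle2, bottle3, bottle4 may be knocked a few centimetres aside while the robot is not near it.
It also fails if it takes over 210 s, if anything falls off the work surface, if the arm or the gripper's body presses on something with over 40 N, if the wrist force passes 120 N, or if a joint passes its speed limit or range.

## Robot

A 7-joint arm with a two-finger parallel gripper is mounted at the origin on the work surface. World frame = base frame: x ahead of the robot, y to its left, z up, the work surface at z = 0. Lengths are in m, angles in degrees, forces in N, time in s.
With the tool pointing down it reaches from about 0.35 to 0.775 m from the base axis. Payload 3.1 kg.
Tool frame: the origin (TCP) lies on the centre line of the jaws, within the pads' length; the fingertips stand 17 mm ahead of it and the grasp point (between the pads) lies 2 mm behind it (robot.tip_reach is the distance from the TCP to the fingertips, in m); z points along the fingers, y is the line along which they close (so a half turn about z gives the same grasp; the last joint's range is limited). The gripper opens to 85 mm and grips with 20 to 120 N. Pads are 22 mm wide; open, the fingers measure 114 mm over their backs; the gripper's body (76 mm by 85 mm) begins 54 mm behind the grasp point. The pads swing forward as they close: fully open they stand 13 mm farther back than shut.
Start: joints at [71.809, 17.813, 0.802, 86.603, -0.252, 75.585, -1.558], TCP at [0.15, -0.529, 0.248] pointing down, gripper open.
Joint ranges: [-154.91, 154.91], [-16.99, 109.72], [-72.82, 74.43], [7.12, 147.25], [-82.49, 262.49], [11.32, 116.49], [-174.64, 174.64]. Speed limits (degrees/s): [159.86, 159.86, 180, 180, 180, 180, 180].

## Interface

Orientations are given as [roll, pitch, yaw] about the fixed x, y, z axes, in that order (R = Rz(yaw) Ry(pitch) Rx(roll)).
In Python, from station import robot, fingers, vision, workorder, recognise gives the robot as it stands. Calls block until the motion is done:
- robot.move_to(position, orientation): joint-space move of the TCP to a pose.
- robot.line_to(position, orientation=None, velocity=0.15, f_stop=None): straight line of the TCP; orientation=None keeps the orientation; velocity is the mean speed in m/s. With f_stop (N) it stops when the force on the tool has changed by that much, and returns True; else False.
- robot.move_j(angles): joint-space move.
- fingers.gripper_to(opening, force=None): opening from 0.0 (shut) to 1.0 (fully open); force is the grip in N (None keeps the last); returns when the fingers have stopped.
- robot.pause(seconds).
- robot.inverse_kinematics(position, orientation): joint angles nearest the present ones, or None.
- vision.grab_frame(name): name is "side" or "top"; returns the picture (400x640x3 uint8, red, green, blue); there is no depth.
- vision.calibration(name): a dict with "mtx" (3x3 intrinsics, pixels), "k1" (the pictures are not rectified: a ray, as slopes to the right and down, at radius r is drawn at 1 + k1 r^2 times it, then the intrinsics apply), "extrinsics" (4x4, takes a point from world to camera coordinates). Camera axes: x right, y up, looking along -z (the intrinsics and any distortion apply to the point x, -y, -z); pixel columns grow to the right and rows downward; lengths in m; the calibration is good to about 2 mm. A picture is of the moment at which its call begins. calibration takes no time and is no camera call.
A pose or a line that the arm cannot do raises robot.PlanningError and nothing moves.
- workorder.close_job(): hands the job in; it is judged then, once.
Trained networks look in the newest picture that a camera, given by its name, has taken for a name from the list of things; names that differ only in an ending like _2 or _b are one class to them, and where a whole thing is asked for, a point or a joint stands for the part that bears it (a point fixed in the world has none). Each returns a list of dicts, best first, with "p" (0 to 1); they miss things now and then, are a little off and sometimes report something else, mostly with a low value. They report only what shows in the picture. A call takes as long as a camera call. They do not tell look-alikes from the thing itself.
- recognise(label, camera): "rect" ([centre column, centre row, width, height] in pixels, round what is visible of it).
Readings, each from a call of its own:
- robot.current_time_s(): time.
- robot.current_joint_positions(): joint angles.
- robot.current_dq(): joint speeds.
- robot.current_joint_torque(): joint torques, N m.
- robot.current_tool_pos(): TCP position.
- robot.current_eef_rot(): TCP orientation.
- robot.current_contact_force(): force on the tool from outside, world axes, zero at the start.
- robot.current_torque(): the same for the moment, N m.
- robot.current_finger_gap(): opening from 0.0 (shut) to 1.0 (fully open).
- robot.current_gripper_force(): force on a finger pad.
Only numpy, scipy, OpenCV 4.12 (cv2) and the standard library are available. Lean on these libraries where they do the work, as an engineer would, in place of code of your own. Each camera call takes 0.05 s, during which the arm holds its last target. There are 200 camera calls.

## Working session

There is one attempt and no reset: what is moved stays moved. The work goes in short steps, each a Python script; the robot and the scene stay as the last script left them, time stands still between calls to the robot, and variables do not carry over. Pictures are saved under pics/ and viewed, at most 14 in all, crops included, and the job is handed in when it is done.

```bash
mkdir -p pics; ls
python3 - <<'E'
from station import robot, fingers, vision, workorder, recognise
import cv2
for n in ("side","top"):
    im=vision.grab_frame(n); cv2.imwrite(f"pics/{n}0.png",im[:,:,::-1])
    c=vision.calibration(n); print(n,c)
    for l in ["rack","bar","stand","pin","bottle1","bottle2","bottle3","bottle4","tape","cup","tin"]:
        print(l,[(round(d["p"],2),[round(v) for v in d["rect"]]) for d in recognise(l,n)][:5])
print(robot.current_time_s(),robot.current_eef_rot(),robot.tip_reach)
E
```

```text
pics
side {'mtx': array([[488.18646969,   0.        , 324.24589376],
       [  0.        , 488.18646969, 208.00225256],
       [  0.        ,   0.        ,   1.        ]]), 'k1': -0.04546328614244876, 'extrinsics': array([[-0.90314262, -0.42933394, -0.0024043 ,  0.51642385],
       [ 0.32838487, -0.69437299,  0.64031986, -0.29064759],
       [-0.27658053,  0.57751062,  0.76810461, -1.12691986],
       [ 0.        ,  0.        ,  0.        ,  1.        ]])}
rack [(0.57, [336, 242, 101, 147])]
bar [(0.93, [336, 230, 59, 90])]
stand [(0.89, [386, 231, 29, 34]), (0.87, [382, 275, 27, 35]), (0.65, [440, 221, 26, 31])]
pin [(0.61, [365, 169, 6, 19])]
bottle1 [(0.85, [314, 355, 22, 36]), (0.66, [265, 350, 21, 31]), (0.66, [375, 166, 18, 28])]
bottle2 [(0.85, [314, 355, 22, 36]), (0.66, [265, 350, 21, 31]), (0.66, [375, 166, 18, 28])]
bottle3 [(0.85, [314, 355, 22, 36]), (0.66, [265, 350, 21, 31]), (0.66, [375, 166, 18, 28])]
bottle4 [(0.85, [314, 355, 22, 36]), (0.66, [265, 350, 21, 31]), (0.66, [375, 166, 18, 28])]
tape [(0.72, [279, 193, 34, 32])]
cup [(0.6, [350, 298, 34, 38]), (0.5, [33
[... 638 characters left out ...]
92, [352, 260, 26, 22]), (0.83, [385, 301, 28, 26]), (0.57, [304, 272, 28, 29]), (0.52, [316, 219, 115, 15])]
pin [(0.44, [384, 219, 4, 7])]
bottle1 [(0.76, [207, 210, 22, 14]), (0.73, [214, 243, 20, 17]), (0.56, [421, 219, 26, 21])]
bottle2 [(0.76, [207, 210, 22, 14]), (0.73, [214, 243, 20, 17]), (0.56, [421, 219, 26, 21])]
bottle3 [(0.76, [207, 210, 22, 14]), (0.73, [214, 243, 20, 17]), (0.56, [421, 219, 26, 21])]
bottle4 [(0.76, [207, 210, 22, 14]), (0.73, [214, 243, 20, 17]), (0.56, [421, 219, 26, 21])]
tape [(0.85, [357, 145, 36, 32])]
cup [(0.87, [268, 251, 22, 22]), (0.67, [351, 257, 23, 25])]
tin [(0.64, [206, 161, 29, 26])]
1.2 [ 1.79997323e+02 -2.37188137e-05  1.58100057e+01] 0.017
```

Run:
```python
import cv2
a=cv2.imread("pics/top0.png")[90:350,160:520]; cv2.imwrite("pics/top0c.png",cv2.resize(a,None,fx=2.2,fy=2.2,interpolation=cv2.INTER_CUBIC))
a=cv2.imread("pics/side0.png")[110:400,150:510]; cv2.imwrite("pics/side0c.png",cv2.resize(a,None,fx=2,fy=2,interpolation=cv2.INTER_CUBIC))
```

```text
(no output)
```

View pics/top0c.png

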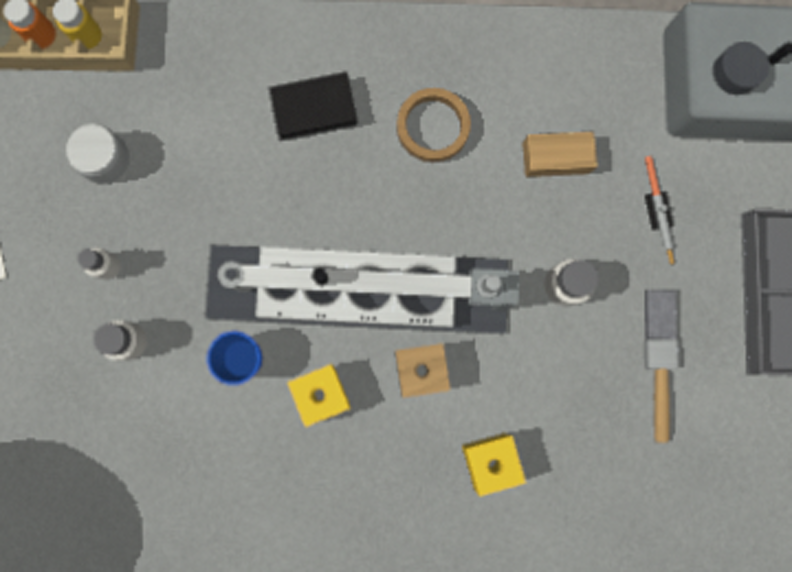

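View pics/side0c.png

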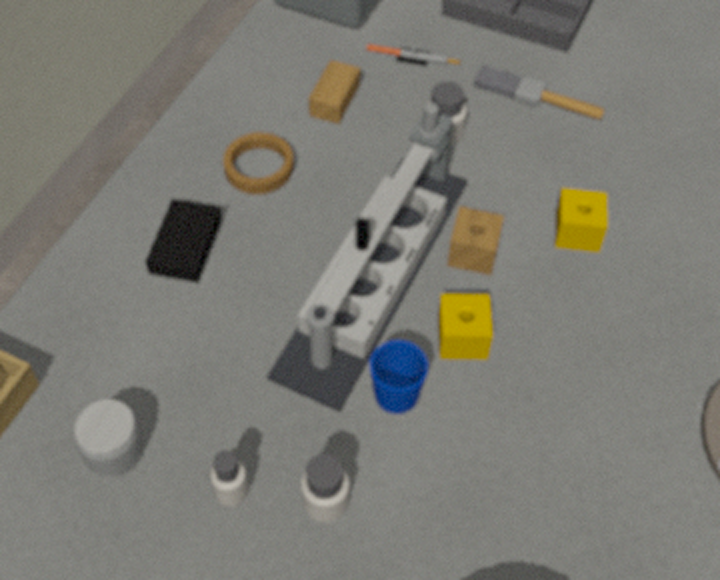

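```bash
cat > h.py <<'E'
import numpy as np, cv2
from scipy.optimize import least_squares
from station import robot, fingers, vision, workorder, recognise
CAL={n:vision.calibration(n) for n in("side","top")}
def proj(n,P):
    c=CAL[n]; P=np.atleast_2d(P); q=P@c["extrinsics"][:3,:3].T+c["extrinsics"][:3,3]
    s=np.c_[q[:,0],-q[:,1]]/-q[:,2:3]; s=s*(1+c["k1"]*(s**2).sum(1,keepdims=True))
    return s@c["mtx"][:2,:2].T+c["mtx"][:2,2]
def plane(n,uv,z):
    f=lambda x:(proj(n,[x[0],x[1],z])-uv).ravel()
    return least_squares(f,[.5,0]).x
def tri(obs):  # {cam:uv}
    f=lambda x:np.concatenate([(proj(n,x)-uv).ravel() for n,uv in obs.items()])
    r=least_squares(f,[.5,0,.05]); return r.x,np.abs(r.fun).max()
E
python3 - <<'E'
import numpy as np,cv2
T=cv2.imread("pics/top0.png");S=cv2.imread("pics/side0.png")
R=lambda a,f:cv2.resize(a,None,fx=f,fy=f,interpolation=cv2.INTER_CUBIC)
cv2.imwrite("pics/A.png",R(T[192:282,248:400],5))
o=np.zeros((595,790,3),np.uint8)
b=R(S[140:310,275:405],3.5);o[:b.shape[0],:b.shape[1]]=b
b=R(S[328:380,250:330],4);o[:208,465:785]=b
b=R(T[195:260,195:240],4);o[220:480,465:645]=b
b=R(T[200:240,400:440],3.5);o[220:360,650:790]=b
cv2.imwrite("pics/B.png",o)
E
```

```text
(no output)
```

View pics/A.png

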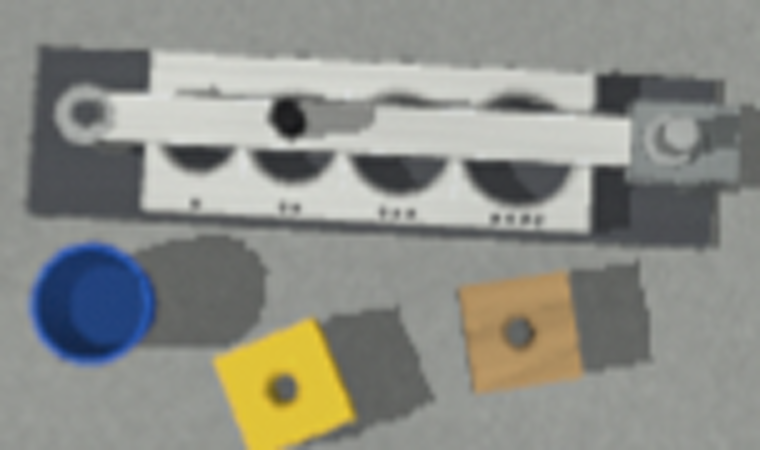

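View pics/B.png

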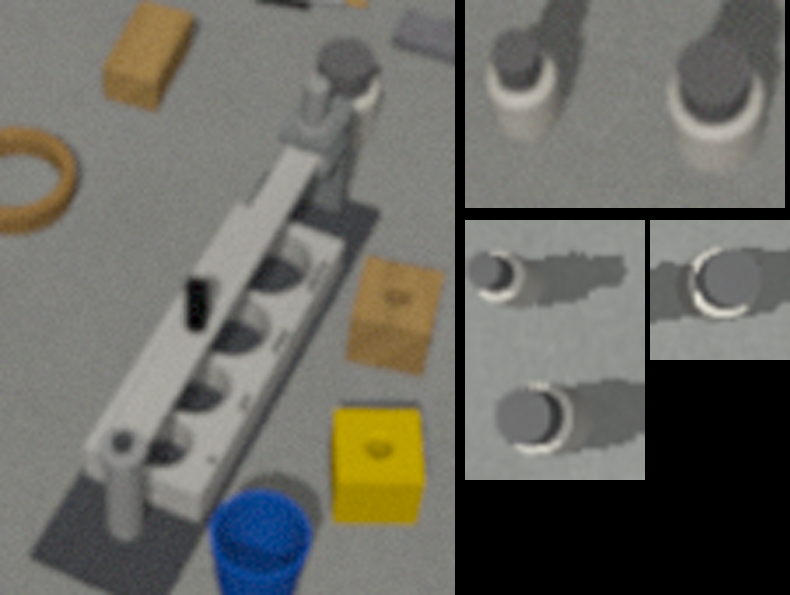

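```bash
cat > m1.py <<'E'
from h import *
A=lambda p:(np.array(p)+.5)/5-.5+[248,192]
B=lambda p:(np.array(p)+.5)/3.5-.5+[275,140]
Ci=lambda p:(np.array(p)-[465,0]+.5)/4-.5+[250,328]
Di=lambda p:(np.array(p)-[465,220]+.5)/4-.5+[195,195]
Ei=lambda p:(np.array(p)-[650,220]+.5)/3.5-.5+[400,200]
sg=np.array([[1,1],[-1,1],[-1,-1],[1,-1]])
basT=A([(38,46),(27,213),(717,247),(723,78)]); blkT=A([(152,51),(141,208),(591,233),(594,76)])
basS=B([(32,555),(379,210)]); blkS=B([(342,240),(203,490)])
def W(p,L):
    c,s=np.cos(p[2]),np.sin(p[2]); L=np.asarray(L,float)
    return np.c_[p[0]+c*L[:,0]-s*L[:,1],p[1]+s*L[:,0]+c*L[:,1],L[:,2]]
def res(p):
    b=np.c_[sg*[.05,.2],np.full(4,.01)]; k=np.c_[sg*[.045,.126]+[0,p[3]],np.full(4,.045)]
    return np.concatenate([(proj("top",W(p,b))-basT).ravel(),(proj("top",W(p,k))-blkT).ravel(),
     (proj("side",W(p,b[[0,2]]))-basS).ravel(),(proj("side",W(p,k[[2,1]]))-blkS).ravel()])
r=least_squares(res,[.55,0,0,0]); 
print("rack",r.x,np.round(r.fun,1))
p=r.x
def loc(w): 
    d=np.array(w[:2])-p[:2]; c,s=np.cos(p[2]),np.sin(p[2]); return np.round([c*d[0]+s*d[1],-s*d[0]+c*d[1]],4)
for nm,a,b in [("knob",A((290,118)),B((198,283))),("pin",A((681,138)),B((317,82))),("standhole",A((519,333)),B((398,298))),("yel",A((283,388)),B((378,448)))]:
    x,e=tri({"top":a,"side":b}); print(nm,x.round(4),round(e,2),loc(x))
for nm,u in [("hinge",(86,113))]: print(nm,loc(plane("top",A(u),.115)))
st=A([(458,288),(569,270),(583,376),(474,393)]); q=np.array([plane("top",u,.055) for u in st]); print("stand corners",q.mean(0), np.linalg.norm(np.diff(q,axis=0),axis=1), np.degrees(np.arctan2(*(q[0]-q[1])[::-1])))
print("stand plane",plane("top",A((519,333)),.055),plane("side",B((398,298)),.055))
for nm,t,s,wt,ws in [("a",Di((488,270)),Ci((519,57)),9.25,12.5),("b",Di((526,415)),Ci((714,73)),13.75,18.5),("c",Ei((728,280)),B((346,62)),18.3,62/3.5)]:
    x,e=tri({"top":t,"side":s}); 
    dd=[-(np.r_[x,1]@CAL[n]["extrinsics"][2]) for n in("top","side")]
    print(nm,x.round(4),round(e,2),"diam",wt*dd[0]/364.7,ws*dd[1]/488.2)
E
python3 m1.py
```

```text
rack [ 5.41430814e-01 -1.59572240e-02 -1.50940341e-02  4.73348855e-04] [ 0.4  0.2  0.1  0.7 -0.6  0.2 -1.  -0.1  0.5  0.2  0.7  0.4  0.2 -0.5
  0.6 -0.8 -0.6 -0.7  0.7 -0.7  0.3  0.4 -0.7  1.7]
knob [0.5413 0.0236 0.1559] 0.34 [-0.0007  0.0395]
pin [ 0.5358 -0.1715  0.1714] 0.55 [-0.0033 -0.1556]
standhole [ 0.4359 -0.1007  0.0533] 0.14 [-0.1043 -0.0863]
yel [0.4018 0.0286 0.0534] 0.13 [-0.1403  0.0425]
hinge [0.0007 0.1504]
stand corners [ 0.43705216 -0.10157507] [0.06234205 0.05859556 0.06074273] 100.8572008080527
stand plane [ 0.43625309 -0.1004736 ] [ 0.4352162  -0.09947336]
a [0.5626 0.325  0.0706] 0.35 diam 0.025645600613392397 0.02664331127502808
b [0.4632 0.2896 0.074 ] 0.13 diam 0.0374538530397386 0.03906816828786228
c [ 0.5542 -0.2898  0.0801] 0.06 diam 0.04987722684597331 0.050291361962906046
```

```bash
cat >> h.py <<'E'
def st(tag=""):
    print(tag,"t",round(robot.current_time_s(),1),"tcp",np.round(robot.current_tool_pos(),4),"F",np.round(robot.current_contact_force(),1),"T",np.round(robot.current_torque(),2),"gap",round(robot.current_finger_gap(),3),"gf",np.round(robot.current_gripper_force(),1))
E
python3 - <<'E'
from h import *
x,y=.537,-.171
fingers.gripper_to(.5,20)
robot.move_to([x,y,.25],[180,0,90]); print(robot.current_joint_positions()); st()
print(robot.line_to([x,y,.150],velocity=.12,f_stop=8)); st("down")
fingers.gripper_to(0,20); st("closed x")
fingers.gripper_to(.5); st("open")
robot.line_to([x,y,.19]);robot.move_to([x,y,.19],[180,0,0]); robot.line_to([x,y,.150],velocity=.12,f_stop=8)
fingers.gripper_to(0,20); st("closed y")
print(robot.current_joint_positions())
E
```

```text
[ 39.14899276  22.49505475 -32.24342598  83.2463082   12.13850467
  77.76049035   6.07611511]
 t 3.6 tcp [ 0.5363 -0.1734  0.2498] F [ 0.2 -0.3  0.5] T [ 0.04  0.01 -0.01] gap 0.5 gf 0.0
False
down t 4.6 tcp [ 0.5377 -0.1711  0.1509] F [-0.2  0.2  1. ] T [ 0.03  0.01 -0.01] gap 0.501 gf 0.0
closed x t 4.9 tcp [ 0.5376 -0.1711  0.151 ] F [-0.4  0.2  3.3] T [0.03 0.09 0.01] gap 0.205 gf 20.9
open t 5.3 tcp [ 0.5368 -0.171   0.1498] F [ 0.2 -0.3  1.1] T [0.01 0.01 0.  ] gap 0.498 gf 0.0
closed y t 7.8 tcp [ 0.5379 -0.1725  0.1514] F [-0.3 -2.6  2.6] T [-0.51 -0.01 -0.04] gap 0.197 gf 22.0
[ 26.00160584  24.19939513 -13.58924181  92.33188533   6.25424455
  64.01943845 -79.217122  ]
```

Run:
```python
from h import *
robot.pause(.3); st()
fingers.gripper_to(.5)
robot.line_to([.5376,-.1738,.150]); robot.pause(.3); st("open")
fingers.gripper_to(0,20); robot.pause(.3); st("closed y")
fingers.gripper_to(0,60); robot.pause(.2); st("tight")
```

```text
t 8.1 tcp [ 0.5379 -0.1724  0.1513] F [-0.3 -3.3  6. ] T [-0.71  0.    0.03] gap 0.202 gf 22.2
open t 9.0 tcp [ 0.5376 -0.1737  0.15  ] F [ 0.2 -0.2 -0.3] T [ 0.03 -0.03 -0.03] gap 0.499 gf 0.0
closed y t 9.7 tcp [ 0.5377 -0.1732  0.1501] F [-0.6  2.1  1. ] T [ 0.43  0.11 -0.01] gap 0.207 gf 21.8
tight t 10.1 tcp [ 0.5377 -0.1732  0.1501] F [-0.8  3.   3.1] T [0.82 0.22 0.03] gap 0.19 gf 58.5
```

```bash
cat >> h.py <<'E'
def insert(x,y,z0,z1,f=6,r=.0012,tol=.004,n=14):
    """descend at (x,y) from z0 to z1; on early stop lift and spiral"""
    for k in range(n):
        a=2.4*k; d=r*np.sqrt(k); X,Y=x+d*np.cos(a),y+d*np.sin(a)
        robot.line_to([X,Y,z0],velocity=.08); robot.pause(.2)
        hit=robot.line_to([X,Y,z1],velocity=.04,f_stop=f); st(f"try {k} {hit}")
        if robot.current_tool_pos()[2]<z1+tol: return X,Y
    return None
E
python3 - <<'E'
from h import *
robot.line_to([.5376,-.1729,.152],velocity=.05)
robot.line_to([.5376,-.1729,.25],velocity=.1); st("up")
robot.line_to([.437,-.1012,.25],velocity=.2); robot.line_to([.437,-.1012,.15],velocity=.15); robot.pause(.3); st("pre")
import cv2
T=vision.grab_frame("top")[:,:,::-1];S=vision.grab_frame("side")[:,:,::-1]
R=lambda a,f:cv2.resize(a,None,fx=f,fy=f,interpolation=cv2.INTER_CUBIC)
o=np.hstack([R(T[230:300,330:400],5.5),R(S[180:250,350:420],5.5)]); cv2.imwrite("pics/C.png",o)
print(insert(.437,-.1012,.140,.0828));
E
```

```text
up t 11.5 tcp [ 0.5371 -0.1729  0.2491] F [ 0.3  0.8 -0.7] T [-0.03 -0.01 -0.05] gap 0.191 gf 58.6
pre t 13.4 tcp [ 0.4375 -0.1013  0.1507] F [-0.1 -1.1 -1.5] T [0.   0.03 0.02] gap 0.189 gf 58.6
try 0 False t 15.5 tcp [ 0.4369 -0.1012  0.0831] F [-1.7 -0.4  2.1] T [0.02 0.38 0.05] gap 0.19 gf 59.2
(np.float64(0.437), np.float64(-0.1012))
```

Run:
```python
from h import *
print(robot.line_to([.437,-.1012,.079],velocity=.02,f_stop=6)); robot.pause(.2); st("press")
fingers.gripper_to(.45,60); robot.pause(.3); st("rel")
robot.line_to([.437,-.1012,.22],velocity=.2)
K=np.array([.5425,.0225]); H=K+.110*np.array([.015,1])
robot.move_to([K[0],K[1],.22],[180,0,90])
T=vision.grab_frame("top")[:,:,::-1];S=vision.grab_frame("side")[:,:,::-1]
R=lambda a,f:cv2.resize(a,None,fx=f,fy=f,interpolation=cv2.INTER_CUBIC)
cv2.imwrite("pics/D.png",np.hstack([R(T[230:300,330:400],5.5),R(S[180:250,350:420],5.5)]))
robot.line_to([K[0],K[1],.139],velocity=.12,f_stop=8); st("knob")
fingers.gripper_to(0,20); robot.pause(.3); st("grip")
```

```text
True
press t 15.9 tcp [ 0.4369 -0.1011  0.083 ] F [-1.   1.1  4.6] T [-0.01  0.23 -0.01] gap 0.196 gf 59.6
rel t 16.6 tcp [ 0.4355 -0.1008  0.0819] F [-1.2 -1.3  0.3] T [ 0.04 -0.02  0.02] gap 0.45 gf 0.0
knob t 19.4 tcp [0.5431 0.0226 0.1397] F [-0.3  0.4  0.7] T [ 0.01 -0.01 -0.  ] gap 0.451 gf 0.0
grip t 20.0 tcp [0.5431 0.0226 0.1401] F [-1.2 -0.9  6.5] T [-0.04  0.33  0.01] gap 0.204 gf 21.9
```

View pics/D.png

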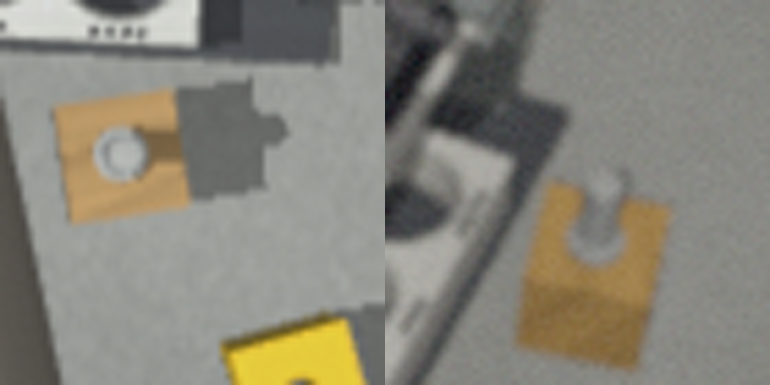

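The pin stands upright in the wooden stand with its collar down (left view at (120,155), right view at (600,240)). Now I'll swing the bar open.

```bash
cat >> h.py <<'E'
K=np.array([.5428,.0225]); H=K+.110*np.array([.015,1])
def swing(a0,a1,z=.139,step=.08,v=.12):
    for a in np.linspace(a0,a1,int(abs(a1-a0)/step)+2)[1:]:
        b=np.radians(-90.86)+a
        robot.line_to([H[0]+.11*np.cos(b),H[1]+.11*np.sin(b),z],velocity=v)
        F=robot.current_contact_force()
        if np.hypot(F[0],F[1])>20: st("swing force %.2f"%a); break
    return a
E
python3 - <<'E'
from h import *
print(swing(0,.5)); st(); print(swing(.5,1.1)); st(); print(swing(1.1,1.63)); robot.pause(.2); st()
fingers.gripper_to(.5); robot.pause(.2); st("rel")
p=robot.current_tool_pos(); robot.line_to([p[0],p[1],.25],velocity=.2)
robot.move_to([.40,-.42,.30],[180,0,50])
T=vision.grab_frame("top")[:,:,::-1];S=vision.grab_frame("side")[:,:,::-1]
cv2.imwrite("pics/top1.png",T);cv2.imwrite("pics/side1.png",S)
R=lambda a,f:cv2.resize(a,None,fx=f,fy=f,interpolation=cv2.INTER_CUBIC)
cv2.imwrite("pics/E.png",R(T[130:290,190:400],3.7))
E
```

```text
0.5
 t 21.8 tcp [0.597  0.0344 0.1396] F [ 1.1 -1.8  4. ] T [-0.57 -0.24  0.13] gap 0.201 gf 22.3
1.1
 t 23.8 tcp [0.6417 0.0819 0.1389] F [ 2.4 -1.   4.2] T [-0.42 -0.45  0.14] gap 0.203 gf 22.7
1.63
 t 25.7 tcp [0.6538 0.1376 0.1386] F [-3.4 -0.8  2.3] T [-0.23  0.47  0.23] gap 0.204 gf 22.7
rel t 26.3 tcp [0.6545 0.1374 0.139 ] F [ 0.7 -0.2  0.2] T [ 0.06  0.02 -0.02] gap 0.5 gf 0.0
```

View pics/E.png

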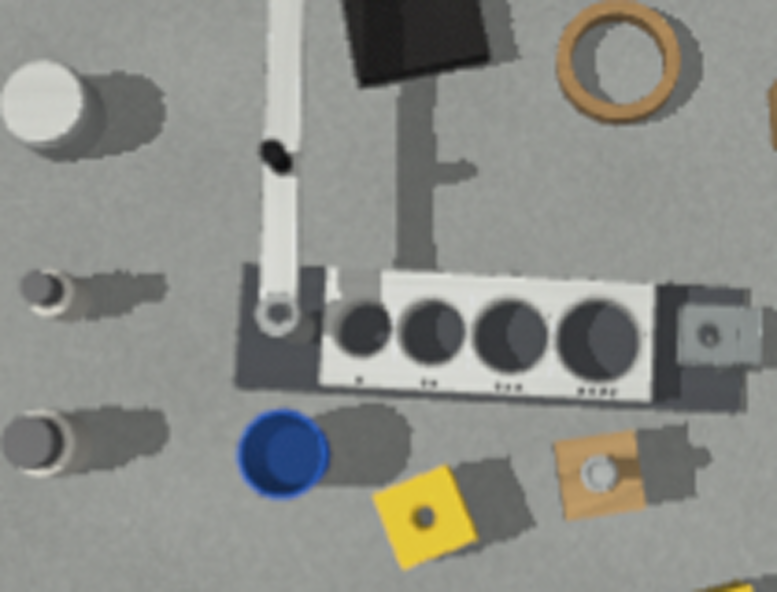

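Run:
```python
from h import *
R=lambda a,f:cv2.resize(a,None,fx=f,fy=f,interpolation=cv2.INTER_CUBIC)
S=cv2.imread("pics/side1.png");T=cv2.imread("pics/top1.png")
recognise
for n in("side","top"):print([(round(d["p"],2),np.round(d["rect"],1)) for d in recognise("bottle1",n)])
o=np.zeros((560,800,3),np.uint8)
o[:320,:480]=R(S[320:384,230:326],5); o[:300,490:790]=R(S[140:200,345:405],5)
o[330:530,0:300]=R(T[195:235,185:245],5); o[330:530,310:610]=R(T[230:270,185:245],5); o[330:530,620:800]=R(T[200:240,403:439],5)
cv2.imwrite("pics/F.png",o)
```

```text
[(0.87, array([264.9, 350.1,  18.9,  27.8])), (0.68, array([312.4, 369.6,  25. ,  34.8]))]
[(0.82, array([203.2, 248.3,  25.5,  17.6])), (0.58, array([324.6, 173.4, 146.9, 138.8])), (0.57, array([205.9, 211.2,  19.9,  14.4])), (0.57, array([423. , 218.5,  29.7,  22.2]))]
```

View pics/F.png

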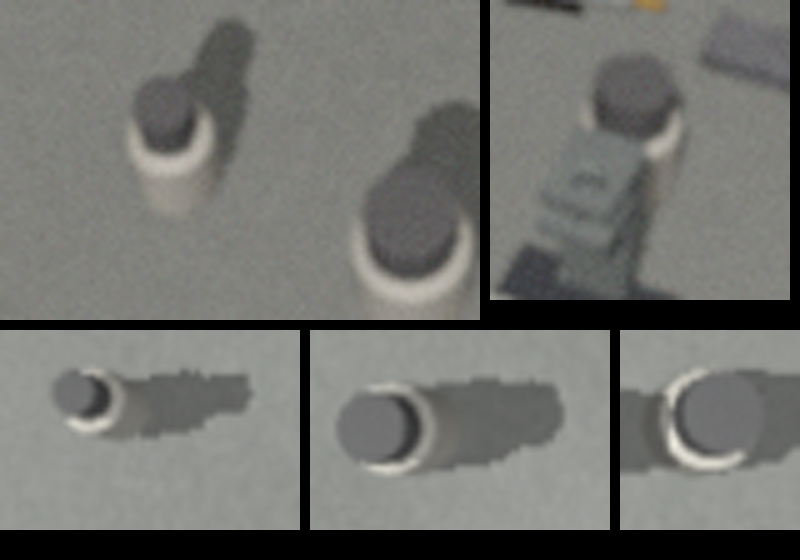

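```bash
cat > m2.py <<'E'
from h import *
s=lambda p,o,f,q:(np.array(p,float)-o+.5)/f-.5+q
obs={"a":(s((73,393),(0,330),5,(185,195)),s((165,99),(0,0),5,(230,320)),38,64),
"b":(s((372,428),(310,330),5,(185,230)),s((412,203),(0,0),5,(230,320)),70,100),
"c":(s((722,414),(620,330),5,(403,200)),s((636,88),(490,0),5,(345,140)),85,88)}
for k,(t,d,wt,ws) in obs.items():
    x,e=tri({"top":t,"side":d}); dd=[-(np.r_[x,1]@CAL[n]["extrinsics"][2]) for n in("top","side")]
    print(k,x.round(4),round(e,2),"planes",plane("top",t,.08).round(4),plane("side",d,.08).round(4),"diam",wt/5*dd[0]/364.7,ws/5*dd[1]/488.2)
E_=lambda p:(np.array(p)+.5)/3.7-.5+[190,130]
for n,u,z in [("p1",(363,327),.045),("p2",(432,332),.045),("p3",(511,336),.045),("p4",(599,341),.045),("fork",(709,335),.122),("pintop",(601,473),.1),("hinge",(279,314),.115),("knobtop",(271,150),.155)]:
    print(n,plane("top",E_(u),z).round(4))
E
python3 m2.py
```

```text
a [0.562  0.3245 0.082 ] 0.07 planes [0.5621 0.3252] [0.5628 0.3238] diam 0.020833832796469665 0.02705644325272352
b [0.4466 0.3212 0.0836] 0.13 planes [0.4463 0.3224] [0.4475 0.3199] diam 0.03769205486959944 0.040996776897506304
c [ 0.5552 -0.2937  0.0771] 0.14 planes [ 0.5552 -0.2929] [ 0.5539 -0.2909] diam 0.04647949161016406 0.05014171731869732
p1 [0.5433 0.0815]
p2 [0.5411 0.0285]
p3 [ 0.5399 -0.0319]
p4 [ 0.5381 -0.0991]
fork [ 0.5371 -0.1724]
pintop [ 0.4383 -0.0996]
hinge [0.5436 0.1337]
knobtop [0.654  0.1384]
```

The bar is fully open with all four pockets clear. The bottle at (32,442) is about 40 mm from its first position, so it was knocked aside. The caps measure about 26, 40 and 47 mm, which makes these bottles 1, 3 and 4; bottle 2 is missing.

```bash
cat >> h.py <<'E'
def rect(n,xyz,l="bottle1"):
    vision.grab_frame(n); u=proj(n,xyz)[0]
    return [(round(d["p"],2),np.round(np.array(d["rect"])-[*u,0,0],1)) for d in recognise(l,n) if np.hypot(*(np.array(d["rect"][:2])-u))<30]
def pick(x,y,op,zt,y1=0,y2=88.4):
    fingers.gripper_to(op,20)
    robot.move_to([x,y,.2],[180,0,y1])
    if robot.line_to([x,y,zt],velocity=.12,f_stop=8): st("HIT"); return False
    robot.pause(.2); fingers.gripper_to(0,20); st("grip1"); fingers.gripper_to(op); 
    robot.line_to([x,y,.13],velocity=.2); robot.move_to([x,y,.13],[180,0,y2]); robot.line_to([x,y,zt],velocity=.12,f_stop=8)
    robot.pause(.2); fingers.gripper_to(0,40); robot.pause(.1); st("grip2")
    robot.line_to([x,y,.25],velocity=.2); return True
def place(x,y,zt,relop):
    robot.line_to([x,y,.25],velocity=.25); robot.line_to([x,y,zt+.05],velocity=.15)
    r=insert(x,y,zt+.040,zt+.0095,f=6,r=.0015,tol=.003); print(r)
    if r is None: return
    robot.pause(.2); st("seated"); fingers.gripper_to(relop); robot.pause(.2); st("rel")
    robot.line_to([r[0],r[1],.25],velocity=.2); return r
E
python3 - <<'E'
from h import *
print(rect("top",[.5624,.3245,.05]))
if pick(.5626,.3243,.55,.072): place(.5443,.0808,.072,.5)
E
```

```text
[(0.55, array([ 5.1,  1.7, 22.8, 16.6]))]
grip1 t 34.2 tcp [0.5628 0.3245 0.0724] F [0.6 0.7 1.1] T [-0.03  0.01 -0.05] gap 0.297 gf 21.9
grip2 t 37.5 tcp [0.5627 0.3247 0.0728] F [-1.3 -0.7  4.2] T [-0.07  0.1  -0.02] gap 0.291 gf 39.3
try 0 True t 41.3 tcp [0.5458 0.0822 0.116 ] F [-0.9 -0.2  6. ] T [-0.09  0.25 -0.04] gap 0.292 gf 41.7
try 1 True t 42.0 tcp [0.5455 0.0823 0.1159] F [-1.2 -1.1  5.3] T [-0.15  0.23  0.03] gap 0.288 gf 41.7
try 2 True t 42.6 tcp [0.5456 0.0819 0.1159] F [-1.3 -1.2  5.6] T [0.02 0.2  0.  ] gap 0.286 gf 41.8
try 3 True t 43.3 tcp [0.5458 0.0826 0.116 ] F [-1.9 -0.2  6.7] T [-0.27  0.4   0.01] gap 0.293 gf 41.6
try 4 True t 44.0 tcp [0.5452 0.0822 0.1158] F [-1.  -0.2  5.5] T [-0.02  0.12 -0.02] gap 0.292 gf 41.6
try 5 True t 44.6 tcp [0.5457 0.0821 0.1159] F [-2.9 -0.6  6.6] T [-0.06  0.38  0.04] gap 0.287 gf 41.6
try 6 True t 45.3 tcp [0.5453 0.0829 0.1158] F [-2.1 -2.   7.1] T [-0.37  0.23  0.01] gap 0.29 gf 41.7
try 7 True t 46.0 tcp [0.5451 0.0807 0.1156] F [-0.6 -0.1  5.2] T [0.06 0.15 0.04] gap 0.285 gf 41.7
try 8 True t 46.6 tcp [0.5458 0.0816 0.1157] F [-2.6 -2.2  7.7] T [-0.29  0.54 -0.03] gap 0.286 gf 41.9
try 9 True t 47.3 tcp [0.545  0.0816 0.1156] F [-0.7 -0.8  5.6] T [-0.23  0.03  0.04] gap 0.29 gf 41.8
try 10 True t 48.0 tcp [0.5463 0.0804 0.1156] F [-0.9 -0.1  5.8] T [-0.02  0.23  0.06] gap 0.287 gf 41.7
try 11 True t 48.6 tcp [0.5465 0.0839 0.1154] F [-0.9 -1.5  6.7] T [-0.34  0.32  0.01] gap 0.29 gf 42.4
try 12 False t 50.0 tcp [0.5401 0.079  0.0812] F [ 2.6  3.3 -0.8] T [ 1.11 -0.73 -0.03] gap 0.289 gf 41.9
(np.float64(0.5398053807247671), np.float64(0.07819262630781369))
seated t 50.2 tcp [0.5402 0.079  0.0812] F [ 2.1  3.6 -1. ] T [ 1.03 -0.74 -0.02] gap 0.289 gf 41.9
rel t 50.7 tcp [0.5395 0.0777 0.0813] F [-0.  -0.2  0.4] T [0.01 0.01 0.05] gap 0.499 gf 0.0
```

Run:
```python
from h import *
robot.move_to([.42,-.25,.30],[180,0,50])
print("b",rect("top",[.447,.3212,.05]),"c",rect("top",[.555,-.292,.05]))
T=vision.grab_frame("top")[:,:,::-1]; S=vision.grab_frame("side")[:,:,::-1]
cv2.imwrite("pics/top2.png",T)
R=lambda a,f:cv2.resize(a,None,fx=f,fy=f,interpolation=cv2.INTER_CUBIC)
o=np.zeros((600,800,3),np.uint8)
b=R(T[195:270,185:360],4.5);o[:b.shape[0],:b.shape[1]]=b
b=R(S[190:270,290:400],3);o[345:345+b.shape[0],:b.shape[1]]=b
b=R(S[325:385,280:345],3);o[345:345+b.shape[0],340:340+b.shape[1]]=b
cv2.imwrite("pics/G.png",o)
```

```text
b [(0.8, array([ 3.5, -0.4, 23.7, 15.3]))] c [(0.56, array([ 3.1,  0.2, 25.1, 25.4]))]
```

View pics/G.png

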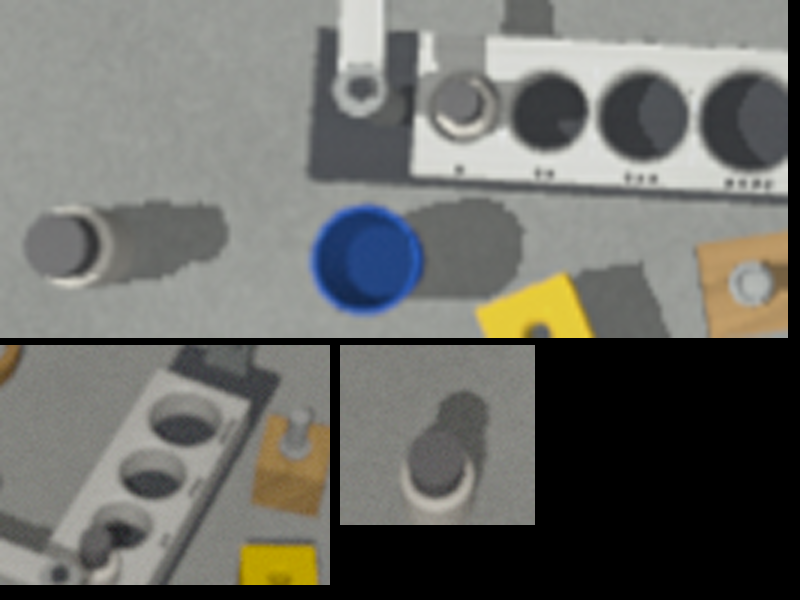

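Bottle 1 stands upright in pocket 1, around (462,105), and bottle 3 is still where I last measured it, at (55,245).

Run:
```python
from h import *
if pick(.447,.3212,.78,.072): place(.5398,-.0335,.072,.62)
```

```text
grip1 t 57.5 tcp [0.4471 0.3217 0.0724] F [-0.1  0.9  0.7] T [ 0.16 -0.02  0.01] gap 0.461 gf 21.6
grip2 t 60.9 tcp [0.447  0.3215 0.0726] F [-0.7 -0.4  3.8] T [-0.13  0.08  0.01] gap 0.453 gf 40.1
try 0 True t 65.7 tcp [ 0.5392 -0.0336  0.0826] F [-1.3 -0.3  4.1] T [-0.04  0.08 -0.01] gap 0.45 gf 40.8
(np.float64(0.5398), np.float64(-0.0335))
seated t 65.9 tcp [ 0.5392 -0.0336  0.0826] F [-0.2  0.5  5.9] T [-0.06 -0.01 -0.01] gap 0.451 gf 40.8
rel t 66.4 tcp [ 0.5379 -0.0342  0.0814] F [-0.5  0.5 -0.1] T [-0.   -0.    0.02] gap 0.622 gf 0.0
```

Run:
```python
from h import *
print("c",rect("top",[.555,-.292,.05]))
if pick(.555,-.292,.87,.072): place(.5386,-.1008,.072,.70)
```

```text
c [(0.64, array([ 1.4,  2.7, 25.8, 24.4]))]
grip1 t 70.7 tcp [ 0.5552 -0.2926  0.0725] F [-0.5 -1.8  2.2] T [-0.12 -0.02  0.05] gap 0.544 gf 22.0
grip2 t 74.0 tcp [ 0.5555 -0.2921  0.0727] F [ 0.7 -0.6  4. ] T [-0.06  0.08  0.02] gap 0.533 gf 41.3
try 0 True t 77.7 tcp [ 0.5406 -0.0987  0.1155] F [-2.  -0.6  5.5] T [-0.27  0.16 -0.08] gap 0.535 gf 43.8
try 1 True t 78.3 tcp [ 0.5403 -0.0987  0.1154] F [-1.  -0.5  6.1] T [-0.22  0.19 -0.06] gap 0.536 gf 43.8
try 2 True t 79.0 tcp [ 0.5404 -0.0993  0.1156] F [-1.4  0.1  5.4] T [-0.14  0.19 -0.09] gap 0.535 gf 43.8
try 3 True t 79.7 tcp [ 0.5409 -0.0984  0.1153] F [-1.9 -1.2  6.7] T [-0.37  0.29 -0.03] gap 0.538 gf 43.8
try 4 True t 80.3 tcp [ 0.5403 -0.0992  0.1154] F [-0.9  0.2  4. ] T [-0.15  0.05 -0.04] gap 0.533 gf 43.6
try 5 True t 81.0 tcp [ 0.5408 -0.0991  0.1155] F [-2.3 -0.6  5.3] T [-0.22  0.3  -0.07] gap 0.534 gf 43.7
try 6 True t 81.7 tcp [ 0.5404 -0.098   0.115 ] F [-0.6 -0.5  6.2] T [-0.34  0.2  -0.02] gap 0.536 gf 43.8
try 7 True t 82.3 tcp [ 0.5401 -0.0993  0.1154] F [-0.8  0.4  3.8] T [0.03 0.07 0.01] gap 0.533 gf 43.7
try 8 True t 83.0 tcp [ 0.5413 -0.0981  0.115 ] F [-2.1 -0.8  6.2] T [-0.35  0.36 -0.  ] gap 0.538 gf 43.9
try 9 True t 84.2 tcp [ 0.5359 -0.0983  0.082 ] F [-1.  -0.8  3.7] T [-0.02  0.21  0.07] gap 0.534 gf 43.5
(np.float64(0.5344398770128864), np.float64(-0.09908437278755275))
seated t 84.4 tcp [ 0.5359 -0.098   0.0821] F [-2.8 -0.9  4.7] T [-0.22  0.75  0.1 ] gap 0.534 gf 43.4
rel t 84.9 tcp [ 0.538  -0.0967  0.0829] F [-0.6  0.5  0.4] T [-0.07 -0.03  0.01] gap 0.699 gf 0.0
```

Run:
```python
from h import *
robot.line_to([.46,-.30,.27],velocity=.25)
T=vision.grab_frame("top")[:,:,::-1]; S=vision.grab_frame("side")[:,:,::-1]
R=lambda a,f:cv2.resize(a,None,fx=f,fy=f,interpolation=cv2.INTER_CUBIC)
o=np.zeros((600,800,3),np.uint8)
b=R(T[165:265,240:400],3.5);o[:b.shape[0],:b.shape[1]]=b
b=R(S[160:280,290:400],3.5);b=R(S[165:265,270:420],2.4);o[352:352+b.shape[0],:b.shape[1]]=b
cv2.imwrite("pics/I.png",o)
```

```text
(no output)
```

View pics/I.png

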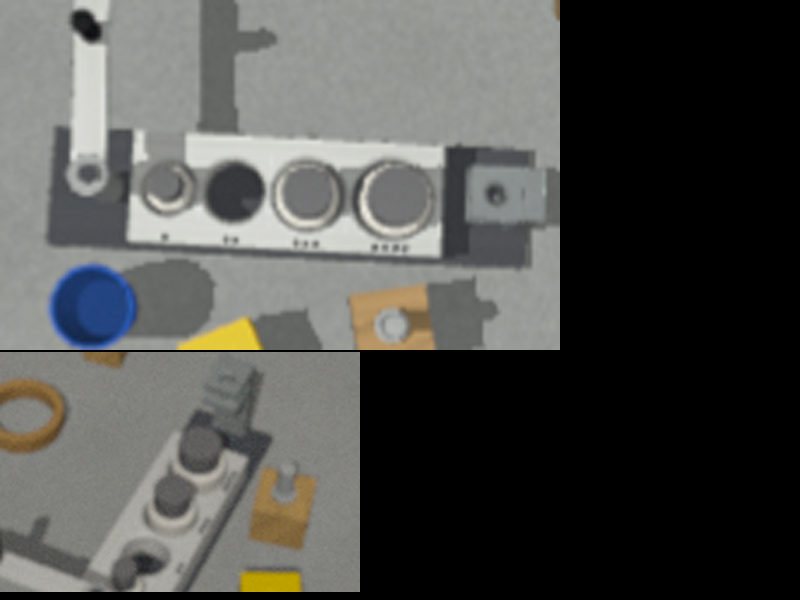

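Bottles 1, 3 and 4 sit upright in their pockets, at (165,185), (307,195) and (395,200). Next I'll close the bar.

Run:
```python
from h import *
fingers.gripper_to(.5,20)
robot.move_to([.6535,.137,.25],[180,0,90]); robot.pause(.2)
robot.line_to([.6535,.137,.139],velocity=.12,f_stop=8); robot.pause(.2); st("knob")
fingers.gripper_to(0,20); st("grip")
print(swing(1.63,.8)); st(); print(swing(.8,.05)); st(); print(swing(.05,-.035,step=.02,v=.04)); robot.pause(.2); st("closed")
```

```text
knob t 90.5 tcp [0.6539 0.1373 0.14  ] F [0.6 0.1 0.2] T [-0.01  0.02 -0.05] gap 0.504 gf 0.0
grip t 90.9 tcp [0.6538 0.1371 0.1394] F [-0.  -0.6  1.6] T [-0.02 -0.11  0.  ] gap 0.202 gf 21.0
0.8
 t 93.6 tcp [0.6228 0.0533 0.139 ] F [-0.5 -0.1  2.7] T [ 0.11 -0.08 -0.15] gap 0.203 gf 21.4
0.05
 t 96.1 tcp [0.5481 0.0182 0.1388] F [-0.6 -7.9  3.9] T [-1.56 -0.19 -0.2 ] gap 0.201 gf 21.7
-0.035
closed t 97.6 tcp [0.5415 0.0186 0.1388] F [ 6.8 -6.6 -0.6] T [-1.38 -1.34 -0.18] gap 0.2 gf 21.4
```

Run:
```python
from h import *
fingers.gripper_to(.5); robot.pause(.2); p=robot.current_tool_pos(); robot.line_to([p[0],p[1],.25],velocity=.2)
x,y=.437,-.1012
robot.move_to([x,y,.2],[180,0,90]); robot.line_to([x,y,.083],velocity=.12,f_stop=8); robot.pause(.3); st("open")
fingers.gripper_to(0,20); robot.pause(.3); st("closed x"); gx=robot.current_tool_pos()[0]; fx=robot.current_contact_force()[0]
fingers.gripper_to(.5); robot.line_to([x,y,.13]); robot.move_to([x,y,.13],[180,0,0]); robot.line_to([x,y,.083],velocity=.12,f_stop=8); robot.pause(.3)
fingers.gripper_to(0,20); robot.pause(.3); st("closed y")
T=vision.grab_frame("top")[:,:,::-1]; S=vision.grab_frame("side")[:,:,::-1]
R=lambda a,f:cv2.resize(a,None,fx=f,fy=f,interpolation=cv2.INTER_CUBIC)
b=R(S[140:320,280:420],3.3); o=np.zeros((594,800,3),np.uint8); o[:b.shape[0],:b.shape[1]]=b; b=R(T[190:260,320:400],4); o[:280,470:790]=b
cv2.imwrite("pics/J.png",o)
```

```text
open t 101.0 tcp [ 0.4373 -0.1014  0.0834] F [0.1 0.4 0.3] T [-0.01  0.03 -0.02] gap 0.5 gf 0.0
closed x t 101.6 tcp [ 0.437  -0.1013  0.0832] F [-0.2 -0.6  3.2] T [-0.12  0.31 -0.01] gap 0.203 gf 20.7
closed y t 105.2 tcp [ 0.4372 -0.1012  0.0832] F [-1.5  0.4  3.9] T [ 0.01  0.26 -0.02] gap 0.204 gf 21.0
```

View pics/J.png

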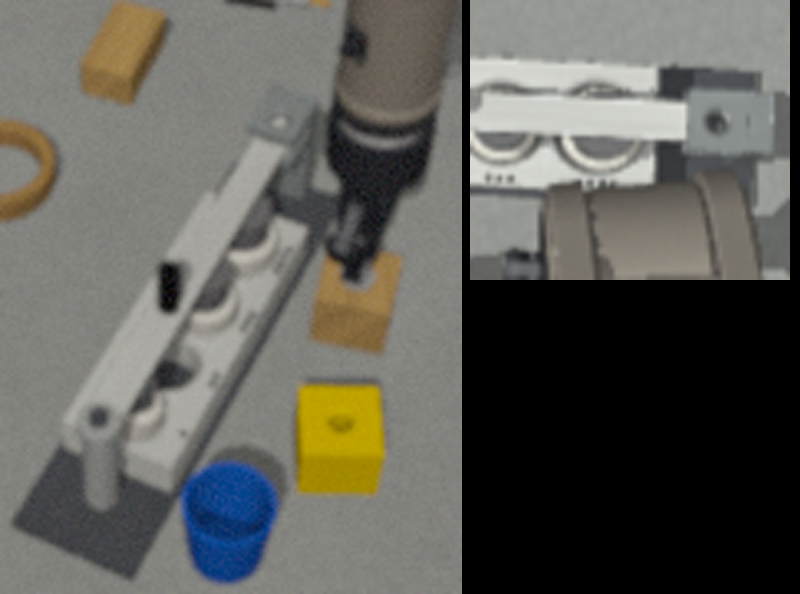

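The bar is closed between the fork's cheeks and the pin is centred in the grip. Now I'll insert it.

Run:
```python
from h import *
fingers.gripper_to(0,60); robot.pause(.2)
robot.line_to([.437,-.1012,.25],velocity=.12)
x,y=.5376,-.1729
robot.line_to([x,y,.25],velocity=.2); robot.line_to([x,y,.215],velocity=.1); robot.pause(.3); st("pre")
r=insert(x,y,.206,.165,f=6,r=.0008,tol=.004); print(r)
if r:
    print(robot.line_to([x,y,.1485],velocity=.03,f_stop=25)); robot.pause(.3); st("home")
```

```text
pre t 108.8 tcp [ 0.538  -0.1729  0.2156] F [ 0.2 -1.  -1.8] T [-0.    0.   -0.09] gap 0.194 gf 58.4
try 0 False t 110.4 tcp [ 0.5379 -0.1729  0.1653] F [ 1.5 -0.2 -1. ] T [-0.02  0.01  0.07] gap 0.193 gf 58.5
(np.float64(0.5376), np.float64(-0.1729))
False
home t 111.4 tcp [ 0.5379 -0.1728  0.1504] F [-3.5  0.3 10.4] T [0.09 0.74 0.04] gap 0.192 gf 59.8
```

Run:
```python
from h import *
print(robot.line_to([.5376,-.1729,.143],velocity=.03,f_stop=20)); st("press")
robot.line_to([.5376,-.1729,.1501],velocity=.03); robot.pause(.2)
fingers.gripper_to(.5); robot.pause(.3); st("rel")
robot.line_to([.5376,-.1729,.25],velocity=.15); robot.move_to([.25,-.42,.30],[180,0,30])
T=vision.grab_frame("top")[:,:,::-1]; S=vision.grab_frame("side")[:,:,::-1]
R=lambda a,f:cv2.resize(a,None,fx=f,fy=f,interpolation=cv2.INTER_CUBIC)
b=R(S[140:320,280:420],3.3); o=np.zeros((594,800,3),np.uint8); o[:b.shape[0],:b.shape[1]]=b; b=R(T[190:260,250:400],2.1); o[:b.shape[0],470:470+b.shape[1]]=b
b=R(S[150:200,340:390],6); o[200:500,470:770]=b
cv2.imwrite("pics/L.png",o); st()
```

```text
True
press t 111.6 tcp [ 0.5379 -0.1727  0.1504] F [-1.1  0.1  5. ] T [0.07 0.32 0.  ] gap 0.192 gf 58.7
rel t 112.7 tcp [ 0.5376 -0.1729  0.1501] F [ 0.6 -0.4 -0.9] T [ 0.01  0.03 -0.02] gap 0.5 gf 0.0
 t 115.1 tcp [ 0.2513 -0.4191  0.2998] F [-0.  -0.5 -0. ] T [ 0.01  0.   -0.02] gap 0.501 gf 0.0
```

View pics/L.png

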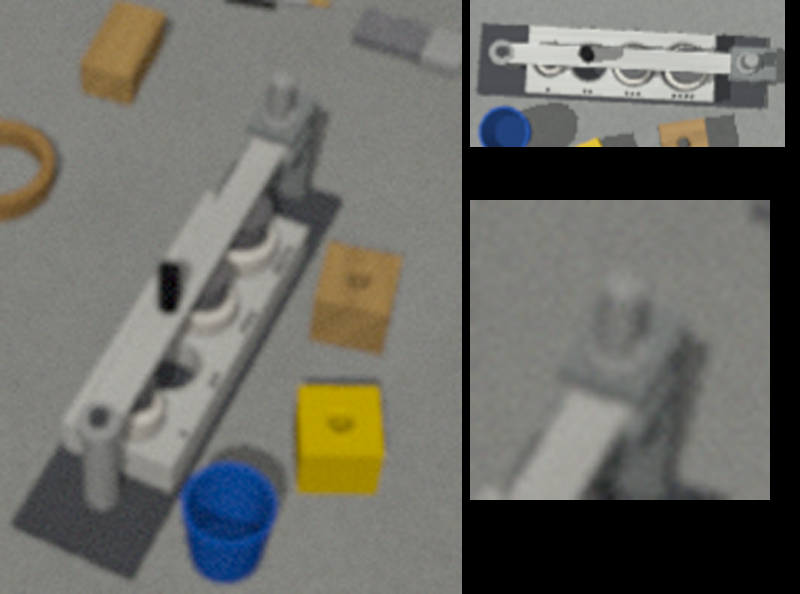

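The pin is home in the fork at (283,100) with its collar flush. The bar is closed over bottles 1, 3 and 4, and the bystanders around the rack have not moved. I'm handing the job in.

```bash
python3 -c "
from station import workorder
print(workorder.close_job())"
```

```text
the job is handed in; nothing more can be done
None
```

The job is handed in with no verdict returned: bottles 1, 3 and 4 stand in their pockets (bottle 2 was not on the table), the bar is closed on its stop, and the pin is back in the fork with its collar flush, at about 115 s on the robot's clock.

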